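# Stand the fallen carving mallets in their stand and lock the sprung keeper bar

### The job

The hammering has knocked the carver's mallets over. Swing the mallet stand's sprung keeper bar back by its index pin and pin it open, clear the wood offcuts out of the tray into the offcut box, stand every fallen mallet on its head in the tray, then let the bar swing back over the heads and pin it shut again, with the pin fully down. Leave the figure, the oilstone and the gouge alone.

Things in the scene. Friction and masses are not known exactly. Their poses are not given: they have to be found in the camera images.
- stand: mallet stand fixed to the bench: base board 22 mm thick with an open tray and, at its +y end, a 46 mm square pivot post at x 34, y 170 mm carrying an index plate, keeper bar and spring (pivot nut up to z 148 mm). Origin on the bench under the tray's middle; x to the far side, y along the tray to the post, z up. Offsets below are in these axes
- tray_floor (a point): centre of the tray's floor, 22 mm above the bench. Tray inside: 84 mm across (x), 256 mm long (y); rim 10 mm wide, 18 mm above the floor. Takes three mallets in one row along y, e.g. at y = -84, 0, 84 mm
- keeper (a joint): sprung keeper bar, angle in rad about the vertical pivot: 0 = shut, lying over the tray; grows as the bar swings out to the far side (+x), anticlockwise from above; 1.20 = its sleeve is over the open hole (pinned there it rests near 1.15); end stop 1.35. A damped torsion spring drives it to 0: 0.3 Nm at 0, 0.66 Nm at 1.20 (8 N at the pin)
- pivot (a point): on the keeper's pivot axis, level with the index plate's top (98 mm above the bench). Plate: steel, 12 mm thick, x -75 to 55, y 145 to 285 mm of the stand, with two through holes 16 mm wide
- bar_tip (a point): free end of the bar, top face. Bar: steel, 18 mm wide, 10 mm thick, underside 102 mm above the bench, 315 mm from pivot to tip, along the stand's -y when shut, then 25 to 43 mm to the far side of the tray's middle line: above the far shoulders of standing mallet heads, beyond their handles
- sleeve (a point): top centre of the sleeve on the bar's short tail, 85 mm from the pivot axis on the other side from the bar: steel tube 28 mm outside, 15 mm bore, 42 mm high, 102 to 144 mm above the bench. The pin slides and turns in it
- pin: loose index pin in the sleeve; also the handle to swing the bar. Shank 12 mm thick, 62 mm long, tapered tip; black round knob above it 32 mm thick, 36 mm high. Origin at the tip, z up. Fully down the knob rests on the sleeve, tip 16 mm below the plate's top: bar locked. Raised 18 to 30 mm it is clear of the plate, still in the sleeve, and the bar follows it. Starts in the shut hole
- pin_tip (a point): lower tip of the pin's shank
- hole_shut (a point): centre of the mouth of the plate hole under the sleeve when the bar is shut
- hole_open (a point): centre of the mouth of the plate hole under the sleeve when the bar is at 1.20 rad (nearer the robot)
- mallet_a: carver's round mallet (pale wood), 195 mm long, 0.42 kg; head 68 mm thick, tapering to the neck 84 mm above its flat end face (62 mm across); handle 30 mm thick, 36 mm near its end. Origin on the axis 100 mm above the flat face, z along the handle away from the head. Starts lying on the bench, origin about 28 mm high, handle dipping 7 degrees. Must stand on the flat face. May be absent
- mallet_b: carver's round mallet (dark wood, largest), 205 mm long, 0.5 kg; head 72 mm thick, tapering to the neck 84 mm above its flat end face (66 mm across); handle 30 mm thick, 36 mm near its end. Origin on the axis 100 mm above the flat face, z along the handle away from the head. Starts lying on the bench, origin about 30 mm high, handle dipping 7 degrees. Must stand on the flat face. May be absent
- mallet_c: carver's round mallet (brown wood, smallest), 185 mm long, 0.34 kg; head 64 mm thick, tapering to the neck 84 mm above its flat end face (58 mm across); handle 30 mm thick, 36 mm near its end. Origin on the axis 100 mm above the flat face, z along the handle away from the head. Starts lying on the bench, origin about 26 mm high, handle dipping 7 degrees. Must stand on the flat face. May be absent
- mallet_a_foot (a point): centre of the flat end face of mallet_a's head
- mallet_b_foot (a point): centre of the flat end face of mallet_b's head
- mallet_c_foot (a point): centre of the flat end face of mallet_c's head
- offcut_a: offcut of wood lying in the tray: foot 44 x 66 x 28 mm with a block 44 x 38 mm on it up to 54 mm high, flush with the +y end; origin under the foot's middle, x across the 44 mm width. May be absent
- offcut_b: like offcut_a, but its upper block is flush with the -y end. May be absent
- offcut_box: open plywood box for offcuts, fixed: 170 x 150 mm outside (x, y), 70 mm high, walls and floor 8 mm; origin under its middle
- figure: bystander: small carved figure on a 70 mm square plinth, 187 mm high; origin under its middle
- oilstone: bystander: oilstone in a wooden holder, 65 x 215 x 36 mm; origin under its middle
- gouge: bystander: carving gouge lying on the bench, 240 mm long, handle 28 mm thick; origin under its ferrule, blade along x

How it is judged:
On the way, in this order (a step that is already met when the one before it is completed fails the run):
1. the keeper bar is swung back and held open by the pin alone, let go, its tip at least 8 mm down in the open hole (value of joint keeper above 1.08 rad and horizontal distance between pin_tip and hole_open below 0.006 m and z of pin_tip in the frame of stand below 0.09 m and contact force between the fingers and pin below 0.5 N), for 0.3 s.
2. with the bar still pinned open, every mallet stands upright on its head on the tray floor and is let go (value of joint keeper above 1.08 rad and horizontal distance between pin_tip and hole_open below 0.006 m and z of pin_tip in the frame of stand below 0.09 m and angle between each of mallet_a, mallet_b, mallet_c's own z axis and vertical below 0.08 rad and z of mallet_a_foot in the frame of stand between 0.018 and 0.026 m and x of mallet_a_foot in the frame of stand between -0.014 and 0.014 m and y of mallet_a_foot in the frame of stand between -0.105 and 0.105 m and z of mallet_b_foot in the frame of stand between 0.018 and 0.026 m and x of mallet_b_foot in the frame of stand between -0.014 and 0.014 m and y of mallet_b_foot in the frame of stand between -0.105 and 0.105 m and z of mallet_c_foot in the frame of stand between 0.018 and 0.026 m and x of mallet_c_foot in the frame of stand between -0.014 and 0.014 m and y of mallet_c_foot in the frame of stand between -0.105 and 0.105 m and contact force between the fingers and mallet_a below 0.5 N and contact force between the fingers and mallet_b below 0.5 N and contact force between the fingers and mallet_c below 0.5 N), for 0.3 s.
At the end, for the whole second after the job is handed in: Every mallet upright (4.5 degrees) on the tray floor, its foot within 14 mm of the tray's middle line and 23 mm or more inside its end walls; the bar shut over the heads (0.08 rad), the pin's tip 8 mm or more down in the shut hole; the offcuts in their box; all at rest (value of joint keeper below 0.08 rad and horizontal distance between pin_tip and hole_shut below 0.006 m and z of pin_tip in the frame of stand below 0.09 m and angle between each of mallet_a, mallet_b, mallet_c's own z axis and vertical below 0.08 rad and z of mallet_a_foot in the frame of stand between 0.018 and 0.026 m and x of mallet_a_foot in the frame of stand between -0.014 and 0.014 m and y of mallet_a_foot in the frame of stand between -0.105 and 0.105 m and z of mallet_b_foot in the frame of stand between 0.018 and 0.026 m and x of mallet_b_foot in the frame of stand between -0.014 and 0.014 m and y of mallet_b_foot in the frame of stand between -0.105 and 0.105 m and z of mallet_c_foot in the frame of stand between 0.018 and 0.026 m and x of mallet_c_foot in the frame of stand between -0.014 and 0.014 m and y of mallet_c_foot in the frame of stand between -0.105 and 0.105 m and x of offcut_a in the frame of offcut_box between -0.077 and 0.077 m and y of offcut_a in the frame of offcut_box between -0.067 and 0.067 m and z of each of offcut_a, offcut_b in the frame of offcut_box below 0.06 m and x of offcut_b in the frame of offcut_box between -0.077 and 0.077 m and y of offcut_b in the frame of offcut_box between -0.067 and 0.067 m and linear speed of each of mallet_a, mallet_b, mallet_c, offcut_a, offcut_b, pin below 0.02 m/s); the robot touches nothing.
It fails at once if the figure is moved more than 30 mm (distance of figure from where it was at the start of the episode above 0.03 m).
It fails at once if the oilstone is moved more than 30 mm (distance of oilstone from where it was at the start of the episode above 0.03 m).
It fails at once if the gouge is moved more than 30 mm (distance of gouge from where it was at the start of the episode above 0.03 m).
Of mallet_a, mallet_b, mallet_c only 2 to 3 are there at a start; the rules pass over those that are not, and their reading is None.
Of offcut_a, offcut_b only 1 to 2 are there at a start; the rules pass over those that are not, and their reading is None.
At some moment in a run one of offcut_a, offcut_b may be knocked a few centimetres aside while the robot is not near it.
Once in a run the grip may slacken for a moment while it holds something.
It also fails if it takes over 210 s, if anything falls off the work surface, if the arm or the gripper's body presses on something with over 40 N, if the wrist force passes 120 N, or if a joint passes its speed limit or range.

### The arm

A 6-joint arm with a two-finger parallel gripper is mounted at the origin on the work surface. World frame = base frame: x ahead of the robot, y to its left, z up, the work surface at z = 0. Lengths are in m, angles in rad, forces in N, time in s.
With the tool pointing down it reaches from about 0.35 to 0.975 m from the base axis. Payload 4.9 kg.
Tool frame: the origin (TCP) lies midway between the tips of the shut fingers; the grasp point (between the pads) lies 19 mm behind it (manip.hold_point_z is the distance from the TCP to the grasp point, in m); z points along the fingers, y is the line along which they close (so a half turn about z gives the same grasp; the last joint's range is limited). The gripper opens to 85 mm and grips with 20 to 120 N. Pads are 22 mm wide; open, the fingers measure 114 mm over their backs; the gripper's body (76 mm by 85 mm) begins 54 mm behind the grasp point. The pads swing forward as they close: fully open they stand 13 mm farther back than shut.
Start: joints at [-1.317, 0.053, 1.613, -0, 1.476, -0.119], TCP at [0.228, -0.582, 0.231] pointing down, gripper open.
Joint ranges: [-3.01, 3.01], [-1.01, 2.22], [0.06, 2.58], [-1.02, 4.17], [0.09, 2.62], [-3.14, 3.14]. Speed limits (rad/s): [2.57, 2.57, 3.14, 3.14, 3.14, 3.14].

### API

Orientations are given as a unit quaternion [w, x, y, z].
In Python, from plant import manip gives the robot as it stands. The module is installed in compiled form; this text tells all that it offers.
- The arm moves only by the shell command python3 -m jog 'ROWS' [OPENING]. ROWS is JSON, one flat list of numbers, 6 for each row, row after row: the shift along the tool's x, y, z in units of 0.1 m (1.0 is 0.1 m), then the turn, a rotation vector about the tool's x, y, z in units of 180 degrees (1.0 is 180 degrees). A call has 1 to 8 rows; each row is the pose to reach, as a shift and turn from the pose commanded when the call began, along the tool's axes at that moment, turning the shorter way round; what a row does not reach only later rows make up. A row lasts 1/8 s, in which the tool goes at most 62.5 mm and 10.7 degrees, less where a joint would pass 70% of its speed; a pose out of reach is approached as far as the arm can. A call with a number of a shift or a turn outside -1 to 1 is refused whole. A call with a gripper value outside its range is refused whole. OPENING is the finger opening in mm, from 0 to 85.4, set as the call begins (- or left out, the last holds). The fingers move at their own pace and stop on an object; the grip force is fixed at half the most. Time passes only in rows, so rows that repeat a pose let the fingers close. It gives the time, the measured TCP pose, the force, the opening and the grip force at its end, in the units of the state.
- manip.state(): the state, without advancing time (a new reading comes with each control period).
- manip.grab_frame(name): name is "scene" or "top" or "wrist"; returns a dict with "img" (480x640x3 uint8, blue, green, red), "z_map" (480x640 float32, m along the optical axis (not along the pixel's ray), 0 where there is no reading), "fx", "fy", "cx", "cy" (pixels), "distortion" ([k1, k2, p1, p2, k3] as OpenCV has them; the pictures are not rectified), "xyz" and "attitude" of the camera in the world; the wrist camera has in their place "T_tool_cam" (4x4, takes a point from camera to tool coordinates, whose origin is the TCP and whose axes are the flange's). Camera axes: x right, y up, looking along -z (the intrinsics and any distortion apply to the point x, -y, -z); pixel columns grow to the right and rows downward; lengths in m; the calibration is good to about 2 mm. A picture is of the moment at which its call begins: read the wrist's pose just before it.
- manip.job_done(): hands the job in; it is judged then, once.
The state is a dict: "time": time; "joint_pos": joint angles; "joint_vel": joint speeds; "joint_efforts": joint torques, N m; "tool_pos": TCP position; "tool_rot": TCP orientation; "contact_force": force on the tool from outside, world axes, zero at the start; "ft_torque": the same for the moment, N m; "gripper_width": opening from 0.0 (shut) to 1.0 (fully open); "grasp_force": force on a finger pad.
Only numpy, scipy, OpenCV 4.12 (cv2) and the standard library are available. Lean on these libraries where they do the work, as an engineer would, in place of code of your own. Each camera call takes 0.05 s, during which the arm holds its last target. There are 200 camera calls.

## Working session

There is one attempt and no reset: what is moved stays moved. The work goes in short steps, Python scripts to look and compute and a shell command to move; the robot and the scene stay as the last step left them, time stands still between calls to the robot, and variables do not carry over. Pictures are saved under pics/ and viewed, at most 14 in all, crops included, and the job is handed in when it is done.

```bash
mkdir -p pics
cat > h.py <<'E'
import numpy as np, cv2
from scipy.spatial.transform import Rotation as R
from plant import manip
def q2R(q): return R.from_quat([q[1],q[2],q[3],q[0]])
def cloud(name):
    s=manip.state(); f=manip.grab_frame(name)
    z=f['z_map']; h,w=z.shape
    K=np.array([[f['fx'],0,f['cx']],[0,f['fy'],f['cy']],[0,0,1.]])
    u,v=np.meshgrid(np.arange(w),np.arange(h))
    p=cv2.undistortPoints(np.stack([u,v],-1).reshape(-1,1,2).astype(float),K,np.array(f['distortion'],float)).reshape(h,w,2)
    c=np.stack([p[...,0]*z,-p[...,1]*z,-z],-1)
    if 'T_tool_cam' in f:
        T=np.array(f['T_tool_cam']); c=c@T[:3,:3].T+T[:3,3]
        P=c@q2R(s['tool_rot']).as_matrix().T+np.array(s['tool_pos'])
    else: P=c@q2R(f['attitude']).as_matrix().T+np.array(f['xyz'])
    P[z==0]=np.nan
    return f['img'],P
def state():
    s=manip.state(); 
    print('t',round(s['time'],2),'pos',np.round(s['tool_pos'],4),'R',np.round(q2R(s['tool_rot']).as_matrix(),3).tolist(),'F',np.round(s['contact_force'],1),'w',round(s['gripper_width'],3),'g',round(s['grasp_force'],1),'q',np.round(s['joint_pos'],2))
    return s
E
python3 - <<'E'
from h import *
state(); print(manip.hold_point_z)
for n in ('scene','top'):
    i,P=cloud(n); cv2.imwrite(f'pics/{n}0.png',i); np.save(f'{n}0.npy',P)
E
```

```text
t 0.0 pos [ 0.2275 -0.5815  0.23  ] R [[0.931, 0.364, -0.0], [0.364, -0.931, 0.002], [0.0, -0.002, -1.0]] F [-0.   0.1  0.6] w 1.0 g 0.0 q [-1.32  0.05  1.61  0.    1.48 -0.12]
0.0187
```

View pics/top0.png

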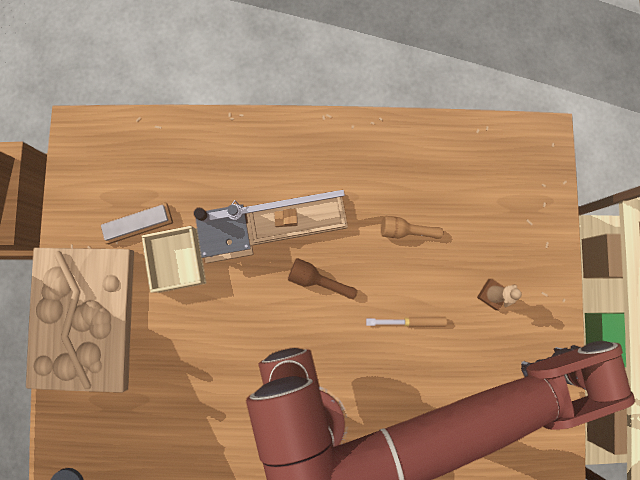

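View pics/scene0.png

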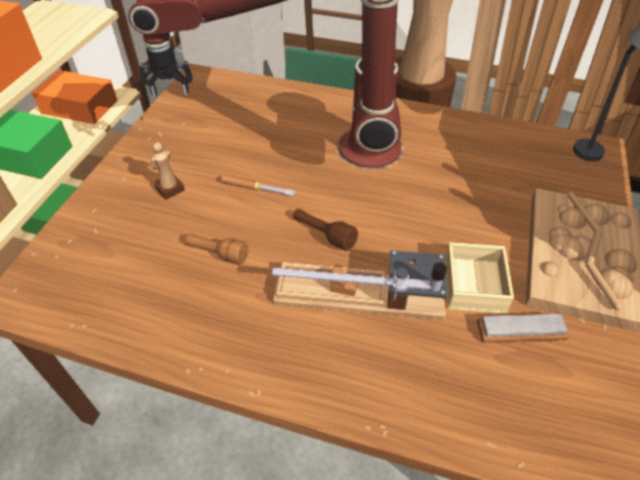

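Run:
```python
from h import *
P=np.load('top0.npy'); i=cv2.imread('pics/top0.png')
def reg(u0,u1,v0,v1,z0,z1):
    q=P[v0:v1,u0:u1].reshape(-1,3); m=(q[:,2]>z0)&(q[:,2]<z1); return q[m]
def rect(n,q):
    r=cv2.minAreaRect((q[:,:2]*1000).astype(np.float32)); print(n,len(q),np.round(r[0],1),np.round(r[1],1),round(r[2],1),'z',np.round(np.percentile(q[:,2],[5,50,95]),3))
rect('knob',reg(190,212,200,226,.16,.2))
q=reg(235,350,185,220,.104,.12);rect('bar',q)
rect('plate',reg(190,255,200,262,.09,.102))
rect('rim',reg(240,355,185,250,.034,.046))
rect('off',reg(265,305,200,232,.044,.09))
rect('box',reg(138,210,222,298,.06,.08))
rect('boxfloor',reg(138,210,222,298,.0,.02))
rect('malD',reg(280,362,252,304,.015,.09))
rect('malP',reg(372,452,208,245,.015,.09))
rect('fig',reg(470,530,270,312,.015,.25)); rect('oil',reg(95,176,198,248,.015,.06)); rect('gouge',reg(360,460,310,332,.008,.06))
for n,(a) in {'D':(280,362,252,304),'P':(372,452,208,245)}.items():
    q=reg(*a,.015,.09); c=q[:,:2].mean(0); d=np.linalg.svd(q[:,:2]-c,full_matrices=False)[2][0]
    s=(q[:,:2]-c)@d; o=(q[:,:2]-c)@[-d[1],d[0]]
    print(n,'c',c.round(3),'d',d.round(3),np.arctan2(d[1],d[0]))
    for k in np.arange(s.min(),s.max(),.02):
        m=(s>=k)&(s<k+.02); print(round(k,3),'w',o[m].min().round(3),o[m].max().round(3),'z',q[m,2].max().round(3))
print(i[228,390],i[275,303])
```

```text
knob 123 [595.6 301.1] [31.4 27.9] 3.1 z [0.166 0.178 0.183]
bar 723 [650.1  67.2] [ 49.  316.9] 13.2 z [0.107 0.111 0.115]
plate 1693 [560.1 252.3] [131.2 147.6] 10.7 z [0.093 0.097 0.101]
rim 536 [602.4  49.8] [ 91.  288.7] 10.9 z [0.035 0.039 0.044]
off 348 [606.   76.1] [43.9 64.9] 1.8 z [0.047 0.072 0.078]
box 662 [479.  407.5] [172.  150.5] 11.4 z [0.062 0.069 0.074]
boxfloor 2925 [480.9 420.2] [230.8 221. ] 2.3 z [0.001 0.007 0.014]
malD 1064 [420.7 -37.8] [207.6  71.8] 69.1 z [0.028 0.051 0.074]
malP 875 [ 578.1 -302. ] [184.4  61.9] 83.7 z [0.025 0.044 0.065]
fig 815 [ 388.3 -550.3] [72.3 72.7] 56.9 z [0.023 0.075 0.182]
oil 1590 [557.9 521.4] [138.7 224.5] 18.4 z [0.018 0.035 0.042]
gouge 549 [ 314.5 -286.5] [ 41.2 238.2] 0.4 z [0.012 0.021 0.029]
D c [ 0.427 -0.019] d [0.356 0.934] 1.206676299576139
-0.124 w -0.017 0.017 z 0.038
-0.104 w -0.016 0.017 z 0.04
-0.084 w -0.015 0.014 z 0.041
-0.064 w -0.015 0.014 z 0.044
-0.044 w -0.015 0.014 z 0.049
-0.024 w -0.016 0.014 z 0.05
-0.004 w -0.029 0.025 z 0.066
0.016 w -0.035 0.034 z 0.077
0.036 w -0.037 0.035 z 0.077
0.056 w -0.036 0.035 z 0.08
0.076 w -0.035 0.032 z 0.074
P c [ 0.579 -0.283] d [-0.082 -0.997] -1.6531218629976634
-0.073 w -0.028 0.033 z 0.07
-0.053 w -0.028 0.033 z 0.07
-0.033 w -0.029 0.033 z 0.068
-0.013 w -0.023 0.025 z 0.061
0.007 w -0.013 0.016 z 0.049
0.027 w -0.013 0.017 z 0.044
0.047 w -0.013 0.017 z 0.041
0.067 w -0.014 0.016 z 0.041
0.087 w -0.016 0.018 z 0.04
0.107 w -0.014 0.015 z 0.036
[ 95 139 187] [ 60  87 130]
```

```bash
python3 -m jog '[0,0,-0.7,0,0,-0.3813,0,0,-0.7,0,0,-0.3813,0,0,-0.7,0,0,-0.3813,0,0,-0.7,0,0,-0.3813,0,0,-0.7,0,0,-0.3813,0,0,-0.7,0,0,-0.3813,0,0,-0.7,0,0,-0.3813]' 85
python3 -m jog '[0.6,0.25,0,0,0,0,1,0.41,0,0,0,0]'
python3 -m jog '[0.6,0.25,0,0,0,0,1,0.41,0,0,0,0]'
python3 -m jog '[0.6,0.25,0,0,0,0,1,0.41,0,0,0,0]'
python3 -m jog '[0.6,0.25,0,0,0,0,1,0.41,0,0,0,0]'
python3 -m jog '[0.6,0.25,0,0,0,0,1,0.41,0,0,0,0]'
python3 -m jog '[0.6,0.25,0,0,0,0,1,0.41,0,0,0,0]'
python3 -m jog '[0.6,0.25,0,0,0,0,1,0.41,0,0,0,0]'
python3 -m jog '[0.6,0.25,0,0,0,0,1,0.41,0,0,0,0,1,0.41,0,0,0,0]'
python3 -c "
from h import *
state()"
```

```text
time: 0.98
tool_pos: [0.2276, -0.5818, 0.3005]
tool_rot: [-0.001, 0.706, 0.708, 0.0]
contact_force: [0.1, -0.2, -0.4]
gripper_width: 0.998
grasp_force: 0.0
time: 1.23
tool_pos: [0.269, -0.4804, 0.3003]
tool_rot: [-0.001, 0.707, 0.707, 0.001]
contact_force: [0.5, -0.7, 0.9]
gripper_width: 0.992
grasp_force: 0.0
time: 1.48
tool_pos: [0.3101, -0.3799, 0.3007]
tool_rot: [-0.0, 0.707, 0.707, 0.0]
contact_force: [-0.8, -0.5, 0.5]
gripper_width: 0.997
grasp_force: 0.0
time: 1.72
tool_pos: [0.351, -0.2799, 0.3008]
tool_rot: [-0.0, 0.707, 0.707, 0.0]
contact_force: [0.6, -0.0, -0.8]
gripper_width: 0.996
grasp_force: 0.0
time: 1.98
tool_pos: [0.3919, -0.1799, 0.3009]
tool_rot: [-0.0, 0.707, 0.707, 0.0]
contact_force: [0.1, -0.3, -0.1]
gripper_width: 0.995
grasp_force: 0.0
time: 2.22
tool_pos: [0.4329, -0.0799, 0.3009]
tool_rot: [-0.0, 0.707, 0.707, 0.0]
contact_force: [0.5, 0.3, -0.5]
gripper_width: 0.993
grasp_force: 0.0
time: 2.48
tool_pos: [0.4739, 0.0202, 0.3009]
tool_rot: [-0.0, 0.707, 0.708, -0.0]
contact_force: [1.4, -0.8, -0.9]
gripper_width: 0.995
grasp_force: 0.0
time: 2.72
tool_pos: [0.5149, 0.1202, 0.3007]
tool_rot: [-0.0, 0.707, 0.708, -0.0]
contact_force: [0.4, -1.2, 0.7]
gripper_width: 0.998
grasp_force: 0.0
time: 3.1
tool_pos: [0.5557, 0.2203, 0.2998]
tool_rot: [-0.001, 0.706, 0.708, -0.001]
contact_force: [0.2, -0.8, 0.8]
gripper_width: 0.994
grasp_force: 0.0
t 3.1 pos [0.5557 0.2203 0.2998] R [[-0.004, 1.0, -0.002], [1.0, 0.004, -0.0], [-0.0, -0.002, -1.0]] F [ 0.2 -0.8  0.8] w 0.994 g 0.0 q [ 0.25 -0.04  1.59  0.    1.59  0.25]
```

Run:
```python
from h import *
i,P=cloud('wrist'); cv2.imwrite('pics/w1.png',i); np.save('w1.npy',P)
q=P.reshape(-1,3)
def rect(n,m):
    k=q[m]; r=cv2.minAreaRect((k[:,:2]*1000).astype(np.float32)); print(n,m.sum(),np.round(r[0],1),np.round(r[1],1),round(r[2],1),np.round(np.percentile(k[:,2],[5,50,95]),4))
z=q[:,2]; near=np.hypot(q[:,0]-.596,q[:,1]-.301)<.03
rect('knob',near&(z>.172)&(z<.19))
rect('plate',(z>.093)&(z<.1025)&(q[:,1]>.17)); rect('rim',(z>.034)&(z<.046))
rect('nut',(z>.13)&(z<.16)&(q[:,1]<.25))
```

```text
knob 1916 [596.7 298.7] [31.2 31.1] 36.4 [0.1772 0.1793 0.1805]
plate 18241 [563.6 251. ] [135.8 140.7] 11.3 [0.0962 0.0975 0.0987]
rim 3049 [515.5 174.2] [221.3 477.6] 1.1 [0.0351 0.0395 0.045 ]
nut 1452 [615.8 216.5] [41.4 35. ] 25.1 [0.1321 0.147  0.1485]
```

View pics/w1.png

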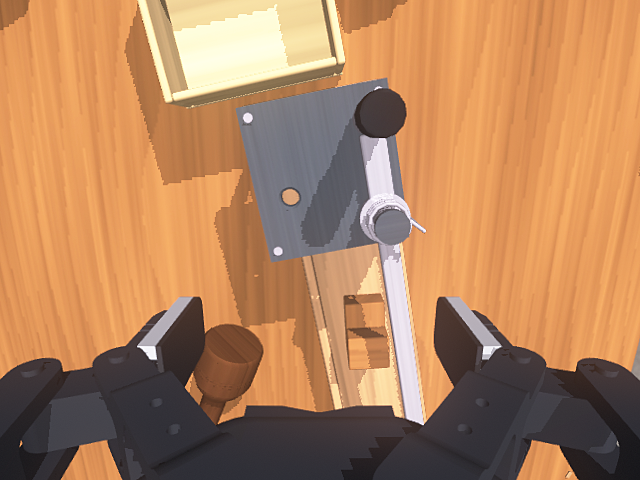

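Run:
```python
from h import *
P=np.load('w1.npy'); 
# hole: rim of plate around (290,197)
q=P[180:214,274:307].reshape(-1,3); u,v=np.meshgrid(range(274,307),range(180,214)); m=(q[:,2]<.09)|~np.isfinite(q[:,2])
uc,vc=u.ravel()[m].mean(),v.ravel()[m].mean(); print(m.sum(),uc,vc)
k=P[int(round(vc))-14:int(round(vc))+15,int(round(uc))-14:int(round(uc))+15].reshape(-1,3); print('hole',k[(k[:,2]>.09)].mean(0))
q=P.reshape(-1,3); m=(q[:,2]>.144)&(q[:,2]<.151)&(np.hypot(q[:,0]-.612,q[:,1]-.216)<.03); (c,r)=cv2.minEnclosingCircle((q[m,:2]*1000).astype(np.float32)); print('nut',c,r)
# bar axis
m=(q[:,2]>.108)&(q[:,2]<.115)&(q[:,1]<.19)&(q[:,1]>.05)&(abs(q[:,0]-.63)<.05); l=cv2.fitLine((q[m,:2]*1000).astype(np.float32),cv2.DIST_L2,0,.01,.01).ravel(); print('bar',m.sum(),l,np.degrees(np.arctan2(-l[0],l[1])))
```

```text
228 289.6140350877193 196.83771929824562
hole [0.53005261 0.2306216  0.09709187]
nut (613.0049438476562, 215.0017852783203) 14.244604110717773
bar 2687 [ 1.9791020e-01 -9.8022014e-01  6.3060480e+02  1.2411902e+02] -168.58522
```

```bash
python3 -m jog '[0.4,0.21,-0.0,0,0,0,0.784,0.41,0.3,0,0,0,0.784,0.41,0.9,0,0,0,0.784,0.41,0.9,0,0,0]'
python3 -m jog '[0,0,0.3,0,0,0,0,0,0.65,0,0,0,0,0,0.65,0,0,0]'
python3 -m jog '[0,0,0,0,0,0,0,0,0,0,0,0,0,0,0,0,0,0,0,0,0,0,0,0,0,0,0,0,0,0,0,0,0,0,0,0]' 10
```

```text
time: 3.65
tool_pos: [0.593, 0.2939, 0.2041]
tool_rot: [-0.003, 0.707, 0.707, -0.006]
contact_force: [-1.3, -0.7, -0.6]
gripper_width: 0.993
grasp_force: 0.0
time: 4.03
tool_pos: [0.5959, 0.2948, 0.1458]
tool_rot: [-0.001, 0.708, 0.707, -0.002]
contact_force: [-0.4, -0.5, 0.2]
gripper_width: 0.993
grasp_force: 0.0
time: 4.78
tool_pos: [0.5977, 0.2967, 0.1485]
tool_rot: [0.001, 0.707, 0.707, 0.001]
contact_force: [0.1, -0.5, 6.8]
gripper_width: 0.358
grasp_force: 59.2
```

```bash
python3 -m jog '[0,0,-0.08,0,0,0,0,0,-0.16,0,0,0,0,0,-0.24,0,0,0,0,0,-0.24,0,0,0]'
python3 -m jog '[-0.035,-0.127,0,0,0,0,-0.098,-0.261,0,0,0,0,-0.183,-0.382,0,0,0,0,-0.288,-0.487,0,0,0,0,-0.409,-0.572,0,0,0,0,-0.543,-0.635,0,0,0,0,-0.685,-0.673,0,0,0,0,-0.685,-0.673,0,0,0,0]'
python3 -c "
from h import *
state()
i,P=cloud('top'); cv2.imwrite('pics/t2.png',cv2.resize(i[180:310,130:360],None,fx=3,fy=3))"
```

```text
time: 5.28
tool_pos: [0.5972, 0.2965, 0.1715]
tool_rot: [0.0, 0.707, 0.707, 0.001]
contact_force: [-0.3, 0.5, -0.1]
gripper_width: 0.355
grasp_force: 59.3
time: 6.28
tool_pos: [0.5304, 0.2295, 0.1717]
tool_rot: [-0.0, 0.707, 0.707, 0.004]
contact_force: [3.0, 6.4, 0.5]
gripper_width: 0.364
grasp_force: 44.6
t 6.28 pos [0.5304 0.2295 0.1717] R [[0.001, 1.0, 0.005], [1.0, -0.001, 0.006], [0.006, 0.005, -1.0]] F [3.  6.4 0.5] w 0.364 g 44.6 q [ 0.28 -0.02  1.79  0.    1.37  0.28]
```

View pics/t2.png

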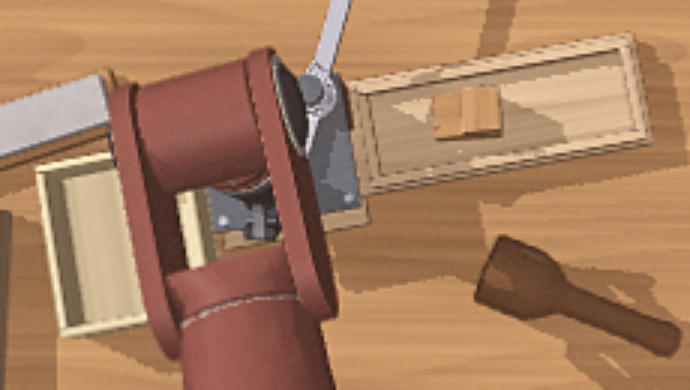

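```bash
python3 -m jog '[-0.01,0,0.05,0,0,0,-0.01,0,0.08,0,0,0,-0.01,0,0.11,0,0,0,-0.01,0,0.11,0,0,0]'
```

```text
time: 6.82
tool_pos: [0.5307, 0.2292, 0.1609]
tool_rot: [-0.0, 0.707, 0.707, 0.004]
contact_force: [3.4, 6.0, 1.4]
gripper_width: 0.363
grasp_force: 59.1
```

```bash
python3 -m jog '[0,0,0.05,0,0,0,0,0,0.09,0,0,0,0,0,0.13,0,0,0,0,0,0.13,0,0,0]'
python3 -m jog '[0,0,0,0,0,0,0,0,0,0,0,0,0,0,0,0,0,0,0,0,0,0,0,0]' 60
python3 -m jog '[0,0,-0.3,0,0,0,0,0,-1,0,0,0,0,0,-1,0,0,0]' 70
python3 - <<'E'
from h import *
i,P=cloud('wrist'); q=P.reshape(-1,3); z=q[:,2]
m=(np.hypot(q[:,0]-.53,q[:,1]-.23)<.03)&(z>.15)&(z<.2); print(m.sum(),np.percentile(z[m],[5,50,95]),cv2.minEnclosingCircle((q[m&(z>np.median(z[m])-.005)][:,:2]*1000).astype(np.float32)))
m=(z>.108)&(z<.115)&(np.hypot(q[:,0]-.613,q[:,1]-.215)>.03)&(q[:,0]>.613); l=cv2.fitLine((q[m,:2]*1000).astype(np.float32),cv2.DIST_L2,0,.01,.01).ravel(); print(m.sum(),l,np.degrees(np.arctan2(l[0],-l[1]))-11.1)
m=(z>.02)&(z<.085)&(abs(q[:,0]-.606)<.045)&(abs(q[:,1]-.076)<.06);print(m.sum())
E
```

```text
time: 7.32
tool_pos: [0.5303, 0.2289, 0.1486]
tool_rot: [-0.0, 0.707, 0.707, 0.003]
contact_force: [0.5, 6.1, 4.1]
gripper_width: 0.359
grasp_force: 59.8
time: 7.82
tool_pos: [0.5293, 0.2266, 0.146]
tool_rot: [-0.0, 0.707, 0.707, -0.0]
contact_force: [0.5, -0.2, 0.4]
gripper_width: 0.703
grasp_force: 0.0
time: 8.2
tool_pos: [0.5321, 0.2275, 0.2528]
tool_rot: [0.003, 0.707, 0.707, 0.004]
contact_force: [0.8, 0.6, -0.8]
gripper_width: 0.821
grasp_force: 0.0
2544 [0.16130923 0.17917378 0.18033777] ((530.8934326171875, 233.23995971679688), 15.891115188598633)
4061 [ 9.7243965e-01 -2.3315462e-01  7.1789014e+02  1.9091920e+02] 65.41713
7628
```

```bash
python3 -m jog '[-0.6,0.2,0,0,0,0,-0.8,0.3,0,0,0,0,-0.8,0.3,0,0,0,0]'
python3 - <<'E'
from h import *
i,P=cloud('wrist'); cv2.imwrite('pics/w3.png',i);np.save('w3.npy',P); q=P.reshape(-1,3); z=q[:,2]
w=(abs(q[:,0]-.606)<.05)&(abs(q[:,1]-.076)<.07)
for n,a,b in(('top',.07,.082),('foot',.045,.055),('both',.046,.082)):
    m=w&(z>a)&(z<b); r=cv2.minAreaRect((q[m,:2]*1000).astype(np.float32)); print(n,m.sum(),r,np.median(z[m]))
state()
E
```

```text
time: 8.62
tool_pos: [0.5591, 0.1454, 0.2443]
tool_rot: [-0.001, 0.708, 0.706, -0.001]
contact_force: [0.2, 0.7, 0.3]
gripper_width: 0.817
grasp_force: 0.0
top 2052 ((609.13037109375, 60.14324951171875), (44.273128509521484, 38.806610107421875), 4.222886562347412) 0.07539309496716894
foot 1575 ((607.9178466796875, 75.43152618408203), (44.26060104370117, 63.90782928466797), 4.316502094268799) 0.049418341655180054
both 3953 ((608.05908203125, 74.05435180664062), (44.33330535888672, 66.6806411743164), 4.2891340255737305) 0.07288411280798546
t 8.68 pos [0.5588 0.1464 0.2445] R [[0.001, 1.0, -0.003], [1.0, -0.001, 0.0], [0.0, -0.003, -1.0]] F [ 0.4  0.5 -0. ] w 0.817 g 0.0 q [ 0.13 -0.07  1.71  0.    1.5   0.13]
```

View pics/w3.png

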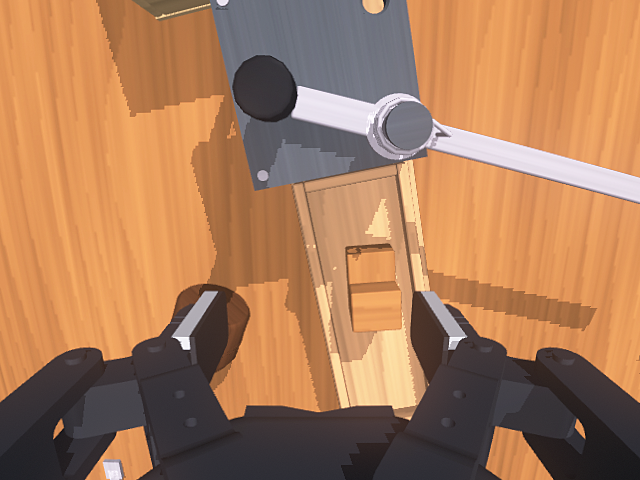

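```bash
python3 -m jog '[-0.5,0.3,0.3,0,0,-0.024,-0.864,0.502,0.6,0,0,-0.024,-0.864,0.502,0.97,0,0,-0.024,-0.864,0.502,0.97,0,0,-0.024]' 
python3 -m jog '[0,0,0.5,0,0,0,0,0,0.99,0,0,0,0,0,0.99,0,0,0,0,0,0.99,0,0,0]'
python3 -m jog '[0,0,0,0,0,0,0,0,0,0,0,0,0,0,0,0,0,0,0,0,0,0,0,0]' 20
python3 -m jog '[0,0,-0.2,0,0,0,0,0,-0.5,0,0,0,0,0,-1,0,0,0,0,0,-1,0,0,0]'
```

```text
time: 9.18
tool_pos: [0.6064, 0.0612, 0.1444]
tool_rot: [-0.004, 0.68, 0.733, -0.003]
contact_force: [0.3, -1.0, 0.2]
gripper_width: 0.82
grasp_force: 0.0
time: 9.68
tool_pos: [0.6113, 0.0612, 0.0532]
tool_rot: [0.001, 0.68, 0.734, 0.001]
contact_force: [0.7, 0.4, 0.5]
gripper_width: 0.818
grasp_force: 0.0
time: 10.18
tool_pos: [0.612, 0.0604, 0.0538]
tool_rot: [0.002, 0.68, 0.733, 0.002]
contact_force: [-0.6, -0.6, 6.9]
gripper_width: 0.502
grasp_force: 63.2
time: 10.68
tool_pos: [0.6132, 0.0603, 0.1578]
tool_rot: [0.004, 0.68, 0.733, 0.004]
contact_force: [1.0, 0.1, -1.2]
gripper_width: 0.501
grasp_force: 62.4
```

```bash
python3 -m jog '[0,0,-0.5,0,0,0,0,0,-0.9,0,0,0,0.3,-0.1,-1,0,0,0,0.89,-0.27,-1,0,0,0]'
python3 -m jog '[0.5,-0.15,0,0,0,0,0.89,-0.27,0,0,0,0]'
python3 -m jog '[0.5,-0.15,0,0,0,0,0.89,-0.27,0,0,0,0]'
python3 -m jog '[0.5,-0.15,0,0,0,0,0.89,-0.27,0,0,0,0,0.89,-0.27,0.2,0,0,0]'
python3 -m jog '[0,0,0.5,0,0,0,0,0,1,0,0,0,0,0,1,0,0,0]'
python3 -m jog '[0,0,0.4,0,0,0,0,0,0.75,0,0,0,0,0,0.75,0,0,0]'
```

```text
time: 11.18
tool_pos: [0.5766, 0.1467, 0.2523]
tool_rot: [0.001, 0.681, 0.732, 0.001]
contact_force: [1.9, 0.9, -1.2]
gripper_width: 0.501
grasp_force: 62.3
time: 11.42
tool_pos: [0.541, 0.2354, 0.2502]
tool_rot: [-0.0, 0.68, 0.733, -0.0]
contact_force: [0.3, -0.6, -0.9]
gripper_width: 0.502
grasp_force: 62.3
time: 11.68
tool_pos: [0.5074, 0.322, 0.2502]
tool_rot: [-0.0, 0.68, 0.733, -0.0]
contact_force: [0.3, 0.0, -1.5]
gripper_width: 0.497
grasp_force: 62.3
time: 12.05
tool_pos: [0.4745, 0.4099, 0.2319]
tool_rot: [0.0, 0.679, 0.735, 0.002]
contact_force: [-0.6, -1.5, -0.7]
gripper_width: 0.5
grasp_force: 62.3
time: 12.42
tool_pos: [0.4717, 0.4039, 0.1238]
tool_rot: [-0.001, 0.68, 0.733, -0.006]
contact_force: [-0.1, 0.3, -0.3]
gripper_width: 0.498
grasp_force: 62.3
time: 12.8
tool_pos: [0.4742, 0.4059, 0.0541]
tool_rot: [-0.0, 0.68, 0.733, -0.002]
contact_force: [-0.6, -0.9, -0.3]
gripper_width: 0.5
grasp_force: 62.3
```

```bash
python3 -m jog '[0,0,0,0,0,0,0,0,0,0,0,0,0,0,-0.5,0,0,0,0,0,-1,0,0,0,0,0,-1,0,0,0]' 75
python3 -m jog '[0,0,-0.6,0,0,0,-0.4,-0.1,-1,0,0,0,-0.966,-0.217,-1,0,0,0]'
python3 -m jog '[-0.5,-0.11,0,0,0,0,-0.966,-0.217,0,0,0,0]'
python3 -m jog '[-0.5,-0.11,0,0,0,0,-0.966,-0.217,0,0,0,0]'
python3 -m jog '[-0.5,-0.11,0,0,0,0,-0.966,-0.217,0,0,0.0,0,-0.966,-0.217,0,0,0,0]'
python3 -m jog '[-0.5,-0.11,0,0,0,0.05,-0.966,-0.217,0,0,0,0.14,-0.966,-0.217,0,0,0,0.14,-0.966,-0.217,0,0,0,0.14]'
cat > mal.py <<'E'
from h import *
import sys
cx,cy=float(sys.argv[1]),float(sys.argv[2])
i,P=cloud('wrist'); cv2.imwrite(sys.argv[3],i); q=P.reshape(-1,3); s=state()
T=np.array(s['tool_pos'])
m=(np.hypot(q[:,0]-cx,q[:,1]-cy)<.13)&(q[:,2]>.012)&(q[:,2]<.085); q=q[m]
c=q[:,:2].mean(0); d=np.linalg.svd(q[:,:2]-c,full_matrices=False)[2][0]
t=(q[:,:2]-c)@d; o=(q[:,:2]-c)@[-d[1],d[0]]
print('c',c,'d',d,'ang',np.degrees(np.arctan2(d[1],d[0])))
for k in np.arange(t.min(),t.max(),.02):
    n=(t>=k)&(t<k+.02)
    if n.sum()>3: print(round(k,3),n.sum(),'o',o[n].min().round(3),o[n].max().round(3),'z',np.percentile(q[n,2],97).round(3))
print('tmax',t.max())
E
python3 mal.py .42 -.04 pics/w4.png
```

```text
time: 13.42
tool_pos: [0.4788, 0.4098, 0.164]
tool_rot: [0.002, 0.68, 0.733, 0.007]
contact_force: [0.6, 0.7, 1.1]
gripper_width: 0.878
grasp_force: 0.0
time: 13.8
tool_pos: [0.4625, 0.31, 0.2611]
tool_rot: [0.002, 0.679, 0.734, 0.005]
contact_force: [0.6, -0.4, 0.2]
gripper_width: 0.884
grasp_force: 0.0
time: 14.05
tool_pos: [0.4459, 0.2098, 0.2557]
tool_rot: [0.0, 0.68, 0.733, 0.0]
contact_force: [0.9, -0.4, 0.5]
gripper_width: 0.88
grasp_force: 0.0
time: 14.3
tool_pos: [0.4315, 0.1119, 0.2556]
tool_rot: [0.0, 0.68, 0.733, 0.0]
contact_force: [1.1, -0.5, 0.7]
gripper_width: 0.878
grasp_force: 0.0
time: 14.68
tool_pos: [0.4173, 0.0131, 0.2557]
tool_rot: [0.001, 0.682, 0.731, 0.0]
contact_force: [0.2, 0.9, 0.3]
gripper_width: 0.877
grasp_force: 0.0
time: 15.18
tool_pos: [0.4034, -0.0822, 0.2554]
tool_rot: [-0.0, 0.823, 0.568, 0.0]
contact_force: [-0.2, -0.0, 0.4]
gripper_width: 0.876
grasp_force: 0.0
t 15.22 pos [ 0.4035 -0.0819  0.2554] R [[0.354, 0.935, 0.0], [0.935, -0.354, 0.0], [0.0, 0.0, -1.0]] F [-0.2 -0.1  0.4] w 0.876 g 0.0 q [-0.38 -0.51  2.05  0.    1.6  -0.02]
c [ 0.4319767  -0.01487305] d [-0.36049349 -0.93276173] ang -111.13050571921036
-0.072 2029 o -0.035 0.036 z 0.076
-0.052 2246 o -0.035 0.036 z 0.074
-0.032 2056 o -0.035 0.036 z 0.072
-0.012 1349 o -0.03 0.03 z 0.065
0.008 759 o -0.016 0.016 z 0.047
0.028 696 o -0.014 0.015 z 0.043
0.048 653 o -0.015 0.015 z 0.041
0.068 623 o -0.015 0.015 z 0.038
0.088 629 o -0.016 0.016 z 0.036
0.108 614 o -0.017 0.017 z 0.035
0.128 23 o -0.012 0.009 z 0.032
tmax 0.13216141824612476
```

View pics/w4.png

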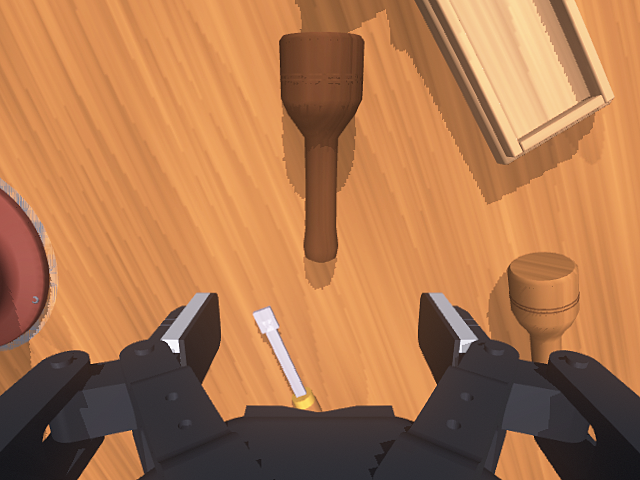

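```bash
python3 -m jog '[0.05,0.01,0.3,0,0.05,0,0.11,0.024,0.6,0,0.11,0,0.11,0.024,1,0,0.16,0,0.11,0.024,1,0,0.21,0,0.11,0.024,1,0,0.25,0,0.11,0.024,1,0,0.25,0]'
python3 -m jog '[-0.3,0,0.3,0,0,0,-0.707,0,0.707,0,0,0,-0.707,0,0.707,0,0,0]'
python3 -c "
from h import *
state()"
```

```text
time: 15.98
tool_pos: [0.4089, -0.0728, 0.1539]
tool_rot: [-0.218, 0.761, 0.523, 0.315]
contact_force: [-0.5, -0.5, 0.1]
gripper_width: 0.882
grasp_force: 0.0
time: 16.35
tool_pos: [0.4073, -0.0697, 0.0527]
tool_rot: [-0.221, 0.761, 0.524, 0.314]
contact_force: [-0.5, 0.2, -0.4]
gripper_width: 0.879
grasp_force: 0.0
t 16.35 pos [ 0.4073 -0.0697  0.0527] R [[0.255, 0.935, 0.245], [0.658, -0.353, 0.665], [0.709, -0.009, -0.705]] F [-0.5  0.2 -0.4] w 0.879 g 0.0 q [-0.82 -0.1   2.24  0.69  1.46 -0.71]
```

```bash
python3 -m jog '[-0.15,0,0.15,0,0,0,-0.29,0,0.29,0,0,0,-0.29,0,0.29,0,0,0,-0.29,0,0.29,0,0,0]'
python3 -m jog '[0,0,0,0,0,0,0,0,0,0,0,0,0,0,0,0,0,0,0,0,0,0,0,0,0,0,0,0,0,0]' 10
python3 -c "
from h import *
state()"
```

```text
time: 16.85
tool_pos: [0.4108, -0.0739, 0.0165]
tool_rot: [-0.215, 0.76, 0.525, 0.315]
contact_force: [-0.5, 0.2, -0.4]
gripper_width: 0.874
grasp_force: 0.0
time: 17.48
tool_pos: [0.4098, -0.0733, 0.0149]
tool_rot: [-0.217, 0.761, 0.524, 0.316]
contact_force: [-0.8, -0.6, 5.9]
gripper_width: 0.337
grasp_force: 59.0
t 17.48 pos [ 0.4098 -0.0733  0.0149] R [[0.251, 0.934, 0.253], [0.66, -0.356, 0.661], [0.708, 0.001, -0.707]] F [-0.8 -0.6  5.9] w 0.337 g 59.0 q [-0.83 -0.    2.24  0.7   1.38 -0.77]
```

```bash
python3 -m jog '[0.14,0,-0.14,0,0,0,0.35,0,-0.35,0,0,0,0.55,0,-0.55,0,0,0,0.707,0,-0.707,0,0,0]'
python3 -m jog '[0.15,0,-0.15,0,-0.03,0,0.3,0,-0.3,0,-0.08,0,0.45,0,-0.45,0,-0.13,0,0.6,0,-0.6,0,-0.17,0,0.707,0,-0.707,0,-0.21,0,0.707,0,-0.707,0,-0.25,0,0.707,0,-0.707,0,-0.25,0]'
python3 - <<'E'
from h import *
s=state(); i,P=cloud('wrist'); T=np.array(s['tool_pos']); Rm=q2R(s['tool_rot']).as_matrix()
q=(P.reshape(-1,3)-T)@Rm; m=np.isfinite(q[:,0])&(np.abs(q[:,1])<.045)&(q[:,0]>.0)&(q[:,0]<.17)&(q[:,2]<.17)&(q[:,2]>-.05); q=q[m]
for k in np.arange(0,.17,.015):
    n=(q[:,0]>=k)&(q[:,0]<k+.015)
    if n.sum(): print(round(k,3),n.sum(),'y',q[n,1].min().round(3),q[n,1].max().round(3),'zmin',np.percentile(q[n,2],3).round(3))
E
```

```text
time: 17.98
tool_pos: [0.4085, -0.0732, 0.1133]
tool_rot: [-0.217, 0.762, 0.524, 0.313]
contact_force: [-0.1, -0.4, -6.0]
gripper_width: 0.336
grasp_force: 59.8
time: 18.85
tool_pos: [0.4088, -0.0714, 0.2124]
tool_rot: [-0.001, 0.823, 0.569, -0.001]
contact_force: [-0.1, 0.8, -4.8]
gripper_width: 0.335
grasp_force: 60.1
t 18.85 pos [ 0.4088 -0.0714  0.2124] R [[0.353, 0.936, -0.003], [0.936, -0.353, 0.002], [0.0, -0.003, -1.0]] F [-0.1  0.8 -4.8] w 0.335 g 60.1 q [-0.35 -0.48  2.1   0.    1.53  0.01]
0.0 10963 y -0.045 0.045 zmin -0.049
0.015 3678 y -0.014 0.016 zmin -0.013
0.03 3177 y -0.022 0.024 zmin 0.002
0.045 4161 y -0.033 0.035 zmin 0.017
0.06 5133 y -0.034 0.037 zmin 0.024
0.075 4891 y -0.035 0.036 zmin 0.026
0.09 3823 y -0.035 0.036 zmin 0.032
0.105 2826 y -0.033 0.034 zmin 0.047
0.12 294 y -0.016 0.018 zmin 0.06
```

```bash
cat > prof.py <<'E'
from h import *
from scipy.optimize import least_squares
import sys
L,Rh,Rf=[float(a) for a in sys.argv[1:4]]; g0=float(sys.argv[4]) # length, head radius, foot radius, grasp dist from foot
s=state(); i,P=cloud('wrist'); T=np.array(s['tool_pos']); Rm=q2R(s['tool_rot']).as_matrix()
q=(P.reshape(-1,3)-T)@Rm; m=np.isfinite(q[:,0])&(np.abs(q[:,1])<.045)&(q[:,0]>.012)&(q[:,0]<.2)&(q[:,2]<.2)&(q[:,2]>-.06)&(P.reshape(-1,3)[:,2]>.09-.09*(len(sys.argv)>5)); q=q[m]
q=q[(abs(q[:,1])<.02)|(q[:,0]>.03)]
q=q[::max(1,len(q)//3000)]
r=lambda a: np.interp(a,[0,.012,.05,.084,.15,L],[Rf,Rh,Rh,.015,.015,.018])
def f(p):
    th,gx,gz,y0=p; d=np.array([np.cos(th),np.sin(th)])  # toward head in x,z
    u=(q[:,0]-gx)*d[0]+(q[:,2]-gz)*d[1]; a=g0-u
    w=-(q[:,0]-gx)*d[1]+(q[:,2]-gz)*d[0]
    rad=np.hypot(w,q[:,1]-y0); da=np.where(a<0,-a,0)
    side=rad-r(a)
    # solid signed-ish distance: max(side, -a)
    return np.clip(np.maximum(side,-a),-.02,.02)
best=min((least_squares(f,[t,0,-.021,0],loss='soft_l1',f_scale=.003,bounds=([-.5,-.02,-.04,-.01],[2.2,.02,.0,.01])) for t in (.3,.7,1.0,1.3)),key=lambda b:b.cost)
print('dip deg from tool x',np.degrees(best.x[0]),best.x[1:],'rms',np.sqrt(np.mean(best.fun**2)),len(q))
th,gx,gz,y0=best.x; ax=Rm@np.array([-np.cos(th),0,-np.sin(th)]); foot=T+Rm@np.array([gx+g0*np.cos(th),y0,gz+g0*np.sin(th)])
print('handle axis world',ax,'tilt deg',np.degrees(np.arccos(ax[2])),'foot',foot)
E
python3 prof.py .205 .036 .033 .150
python3 -c "
from h import *
i,P=cloud('wrist'); cv2.imwrite('pics/w5.png',i)"
```

```text
t 18.9 pos [ 0.4085 -0.072   0.2122] R [[0.355, 0.935, -0.003], [0.935, -0.355, 0.002], [0.001, -0.004, -1.0]] F [ 0.1  0.1 -5.9] w 0.335 g 60.2 q [-0.36 -0.48  2.1   0.    1.53  0.01]
dip deg from tool x 44.60852922944074 [-0.00670615 -0.01461013  0.00084089] rms 0.0009170674418876355 3199
handle axis world [-0.25018649 -0.66732248  0.70148944] tilt deg 45.453375676641166 foot [0.44451835 0.0214737  0.12154517]
```

View pics/w5.png

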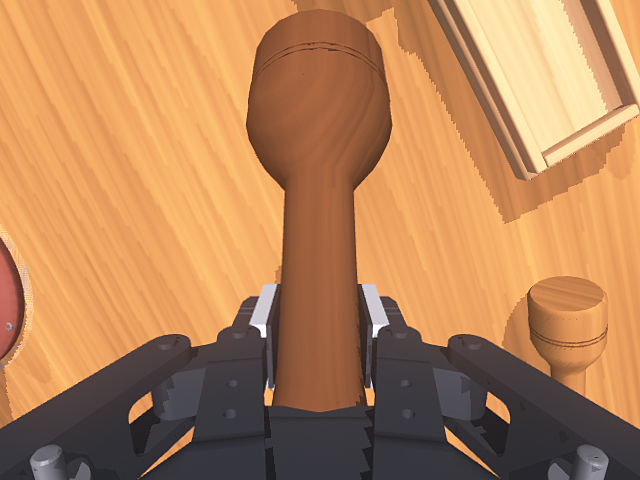

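```bash
python3 -m jog '[0.14,0.22,-0.1,0,0,-0.04,0.27,0.43,-0.2,0,0,-0.1,0.4,0.65,-0.3,0,0,-0.16,0.54,0.86,-0.4,0,0,-0.22,0.54,0.86,-0.4,0,0,-0.28,0.54,0.86,-0.4,0,0,-0.34,0.54,0.86,-0.4,0,0,-0.39,0.54,0.86,-0.4,0,0,-0.45]'
python3 -m jog '[0,0,0,0,0,-0.055,0,0,0,0,0,-0.11,0,0,0,0,0,-0.165,0,0,0,0,0,-0.221,0,0,0,0,0,-0.221]'
python3 -m jog '[0,0,0,0,-0.05,0,0,0,0,0,-0.1,0,0,0,0,0,-0.15,0,0,0,0,0,-0.2,0,0,0,0,0,-0.252,0,0,0,0,0,-0.252,0,0,0,0,0,-0.252,0]'
python3 prof.py .205 .036 .033 .150
```

```text
time: 20.0
tool_pos: [0.5087, -0.0544, 0.2531]
tool_rot: [-0.001, 0.257, 0.967, 0.001]
contact_force: [-0.9, -0.3, -5.0]
gripper_width: 0.339
grasp_force: 60.4
time: 20.62
tool_pos: [0.5087, -0.0542, 0.2534]
tool_rot: [-0.0, -0.084, 0.996, 0.001]
contact_force: [-0.0, 0.2, -5.4]
gripper_width: 0.331
grasp_force: 60.5
time: 21.5
tool_pos: [0.5093, -0.0538, 0.2551]
tool_rot: [0.384, -0.078, 0.92, 0.033]
contact_force: [0.8, -0.8, -4.5]
gripper_width: 0.336
grasp_force: 60.8
t 21.5 pos [ 0.5093 -0.0538  0.2551] R [[-0.694, -0.169, 0.7], [-0.119, 0.986, 0.121], [-0.711, 0.0, -0.704]] F [ 0.8 -0.8 -4.5] w 0.336 g 60.8 q [-0.5  -0.76  2.33  0.56  0.98 -2.42]
dip deg from tool x 43.876806725532276 [-0.00525743 -0.01465427 -0.00160108] rms 0.003617965446309527 3069
handle axis world [0.01460048 0.00216642 0.99989106] tilt deg 0.8457354664921677 foot [ 0.5007245  -0.05689387  0.11920935]
```

```bash
python3 -m jog '[-0.2,0.3,0.2,0,0,0,-0.44,0.667,0.446,0,0,0]'
python3 -m jog '[-0.2,0.3,0.2,0,0,0,-0.44,0.667,0.446,0,0,0,-0.44,0.667,0.446,0,0,0,-0.44,0.667,0.446,0,0,0]'
python3 prof.py .205 .036 .033 .150
python3 - <<'E'
from h import *
P=np.load('w3.npy').reshape(-1,3); T=np.load('top0.npy').reshape(-1,3)
f=np.radians(11.1); X=np.array([np.cos(f),np.sin(f)]); Y=np.array([-X[1],X[0]]); O=np.array([.6123,.0417])
for n,q in(('w3',P),('top',T)):
    s=(q[:,:2]-O); a=s@X; b=s@Y; m=(abs(b)<.12)&(abs(a)<.07)&(q[:,2]>.036)&(q[:,2]<.044)
    for lo in np.arange(-.12,.12,.04):
        k=m&(b>lo)&(b<lo+.04); L=a[k&(a<-.03)];H=a[k&(a>.03)]
        if len(L)>5 and len(H)>5: print(n,round(lo,2),L.min().round(4),L.max().round(4),H.min().round(4),H.max().round(4))
    k=(abs(a)<.03)&(q[:,2]>.036)&(q[:,2]<.044)&(b<-.1)&(b>-.16); print('end',b[k].min() if k.any() else None, b[k].max() if k.any() else None)
E
```

```text
time: 21.8
tool_pos: [0.5615, 0.0233, 0.257]
tool_rot: [0.385, -0.078, 0.919, 0.032]
contact_force: [-0.3, -0.7, -5.4]
gripper_width: 0.336
grasp_force: 60.7
time: 22.3
tool_pos: [0.6104, 0.1004, 0.2547]
tool_rot: [0.384, -0.08, 0.919, 0.033]
contact_force: [-1.0, -0.2, -5.1]
gripper_width: 0.338
grasp_force: 61.5
t 22.3 pos [0.6104 0.1004 0.2547] R [[-0.693, -0.172, 0.7], [-0.121, 0.985, 0.123], [-0.711, 0.0, -0.703]] F [-1.  -0.2 -5.1] w 0.338 g 61.5 q [-0.02 -0.43  2.13  0.22  0.67 -1.88]
dip deg from tool x 44.042297934024255 [-0.0050536  -0.01459064 -0.00094033] rms 0.0036081451918788007 3057
handle axis world [0.01140752 0.00151235 0.99993379] tilt deg 0.6593361358779063 foot [0.6021797  0.09807034 0.11859831]
w3 -0.12 -0.052 -0.0418 0.0419 0.0431
w3 0.0 -0.0523 -0.0421 0.0419 0.0523
w3 0.04 -0.0522 -0.0421 0.0417 0.0523
w3 0.08 -0.0522 -0.042 0.0417 0.0522
end -0.13151620556654955 -0.12678495475649476
end -0.13436628112912333 -0.12431594618450999
```

```bash
python3 -m jog '[0.2,0,0.2,0,0,0,0.4,0,0.4,0,0,0,0.55,0,0.545,0,0,0,0.64,0,0.634,0,0,0,0.668,0,0.662,0,0,0,0.668,0,0.662,0,0,0]'
python3 -m jog '[0.01,0,0.01,0,0,0,0.02,0,0.02,0,0,0,0.02,0,0.02,0,0,0]'
```

```text
time: 23.1
tool_pos: [0.6105, 0.0992, 0.1614]
tool_rot: [0.385, -0.079, 0.919, 0.033]
contact_force: [0.7, 0.7, -4.7]
gripper_width: 0.334
grasp_force: 61.6
time: 23.48
tool_pos: [0.6112, 0.0997, 0.1598]
tool_rot: [0.386, -0.079, 0.918, 0.033]
contact_force: [-2.1, -0.2, 2.1]
gripper_width: 0.342
grasp_force: 61.7
```

```bash
python3 -m jog '[0,0,0,0,0,0,0,0,0,0,0,0,0,0,0,0,0,0,0,0,0,0,0,0]' 65
python3 -m jog '[0,0,-0.3,0,0,0,0,0,-0.7,0,0,0,0,0,-1,0,0,0,0,0,-1,0,0,0]'
python3 - <<'E'
from h import *
s=state(); i,P=cloud('wrist'); cv2.imwrite('pics/w6.png',i)
i,P=cloud('top'); q=P.reshape(-1,3)
m=(np.hypot(q[:,0]-.602,q[:,1]-.097)<.06)&(q[:,2]>.05); q=q[m]
for a,b in((.06,.1),(.1,.12),(.12,.15),(.15,.18),(.18,.21),(.215,.235)):
    k=(q[:,2]>a)&(q[:,2]<b); print(a,k.sum(),q[k].mean(0).round(4) if k.any() else '')
E
```

```text
time: 23.98
tool_pos: [0.61, 0.0996, 0.1575]
tool_rot: [0.384, -0.079, 0.919, 0.033]
contact_force: [0.4, 0.1, -0.1]
gripper_width: 0.761
grasp_force: 0.0
time: 24.48
tool_pos: [0.5403, 0.0872, 0.2309]
tool_rot: [0.387, -0.079, 0.918, 0.033]
contact_force: [0.0, 0.2, 0.1]
gripper_width: 0.764
grasp_force: 0.0
t 24.48 pos [0.5403 0.0872 0.2309] R [[-0.688, -0.17, 0.705], [-0.12, 0.985, 0.121], [-0.716, -0.001, -0.698]] F [0.  0.2 0.1] w 0.764 g 0.0 q [-0.06 -0.65  2.32  0.25  0.71 -1.93]
0.06 288 [0.5912 0.096  0.0843]
0.1 48 [0.5932 0.0953 0.1051]
0.12 24 [0.5909 0.0962 0.1334]
0.15 19 [0.5898 0.0969 0.1636]
0.18 13 [0.5899 0.094  0.19  ]
0.215 141 [0.6003 0.1002 0.2247]
```

View pics/w6.png

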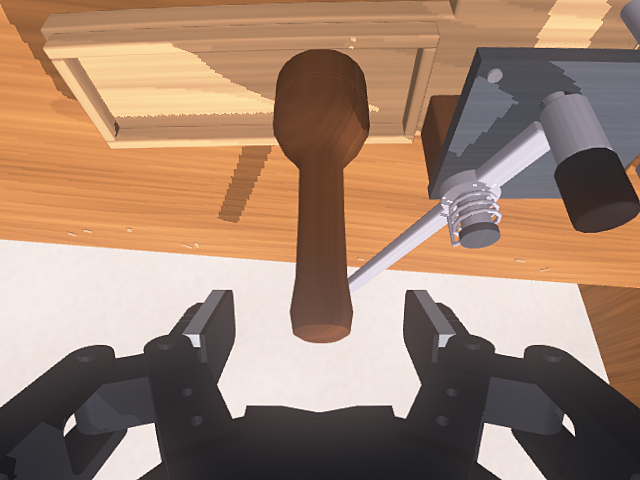

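```bash
python3 -m jog '[-0.2,-0.3,-0.2,0,0.03,0,-0.4,-0.6,-0.39,0,0.08,0,-0.573,-0.9,-0.558,0,0.13,0,-0.573,-0.9,-0.558,0,0.19,0,-0.573,-0.9,-0.558,0,0.25,0,-0.573,-0.9,-0.558,0,0.25,0]' 75
python3 -m jog '[0,-0.4,0,0,0,0.05,0,-0.8,0,0,0,0.1,0,-1,0,0,0,0.15,0,-1,0,0,0,0.2,0,-1,0,0,0,0.26,0,-1,0,0,0,0.32,0,-1,0,0,0,0.382,0,-1,0,0,0,0.382]'
python3 -m jog '[-0.4,-0.25,0,0,0,0.05,-0.855,-0.518,0,0,0,0.1,-0.855,-0.518,0,0,0,0.15,-0.855,-0.518,0,0,0,0.2,-0.855,-0.518,0,0,0,0.2]'
python3 -m jog '[-0.5,0,0.2,0,0,0,-1,0,0.5,0,0,0,-1,0,0.5,0,0,0]'
python3 mal.py .575 -.3 pics/w7.png
```

```text
time: 25.32
tool_pos: [0.5577, -0.0008, 0.3035]
tool_rot: [0.0, -0.086, 0.996, 0.001]
contact_force: [0.2, 0.0, -0.6]
gripper_width: 0.88
grasp_force: 0.0
time: 26.32
tool_pos: [0.5722, -0.0995, 0.3066]
tool_rot: [0.003, 0.491, 0.871, 0.002]
contact_force: [0.3, 0.4, 0.3]
gripper_width: 0.877
grasp_force: 0.0
time: 26.95
tool_pos: [0.5722, -0.1997, 0.3069]
tool_rot: [0.002, 0.736, 0.678, 0.003]
contact_force: [-0.1, -0.9, -0.2]
gripper_width: 0.877
grasp_force: 0.0
time: 27.32
tool_pos: [0.5622, -0.3008, 0.253]
tool_rot: [-0.001, 0.737, 0.676, 0.002]
contact_force: [0.7, -0.3, -0.1]
gripper_width: 0.876
grasp_force: 0.0
t 27.38 pos [ 0.5632 -0.2997  0.2551] R [[0.084, 0.996, 0.004], [0.996, -0.084, 0.003], [0.004, 0.003, -1.0]] F [ 0.5  0.3 -0.3] w 0.878 g 0.0 q [-0.61  0.07  1.56  0.    1.52 -0.52]
c [ 0.58240895 -0.28388386] d [-0.08554575 -0.99633424] ang -94.90740857104736
-0.069 1560 o -0.03 0.033 z 0.068
-0.049 1737 o -0.031 0.033 z 0.066
-0.029 1537 o -0.031 0.032 z 0.064
-0.009 969 o -0.026 0.028 z 0.059
0.011 642 o -0.016 0.017 z 0.045
0.031 607 o -0.014 0.016 z 0.041
0.051 581 o -0.015 0.015 z 0.038
0.071 591 o -0.016 0.016 z 0.036
0.091 590 o -0.017 0.017 z 0.035
0.111 89 o -0.015 0.015 z 0.033
tmax 0.11510405171199599
```

```bash
python3 -m jog '[-0.1,0.08,0.3,0,0.05,0,-0.27,0.177,0.6,0,0.11,0,-0.27,0.177,1,0,0.16,0,-0.27,0.177,1,0,0.21,0,-0.27,0.177,1,0,0.25,0,-0.27,0.177,1,0,0.25,0]'
python3 -m jog '[-0.3,0,0.3,0,0,0,-0.707,0,0.707,0,0,0,-0.707,0,0.707,0,0,0,-0.707,0,0.707,0,0,0]'
python3 -c "
from h import *
state()"
```

```text
time: 28.12
tool_pos: [0.5802, -0.3276, 0.156]
tool_rot: [-0.257, 0.679, 0.626, 0.284]
contact_force: [0.1, -0.0, 0.1]
gripper_width: 0.88
grasp_force: 0.0
time: 28.62
tool_pos: [0.5822, -0.3274, 0.0604]
tool_rot: [-0.255, 0.679, 0.627, 0.284]
contact_force: [0.0, 0.2, 0.7]
gripper_width: 0.881
grasp_force: 0.0
t 28.62 pos [ 0.5822 -0.3274  0.0604] R [[0.053, 0.996, 0.066], [0.706, -0.084, 0.703], [0.707, 0.009, -0.708]] F [0.  0.2 0.7] w 0.881 g 0.0 q [-0.85  0.61  1.37  0.55  1.73 -0.84]
```

```bash
python3 -m jog '[-0.17,-0.03,0.17,0,0,0,-0.333,-0.03,0.333,0,0,0,-0.333,-0.03,0.333,0,0,0,-0.333,-0.03,0.333,0,0,0]'
python3 -m jog '[0,0,0,0,0,0,0,0,0,0,0,0,0,0,0,0,0,0,0,0,0,0,0,0,0,0,0,0,0,0]' 10
python3 -m jog '[0.14,0,-0.14,0,0,0,0.35,0,-0.35,0,0,0,0.55,0,-0.55,0,0,0,0.707,0,-0.707,0,0,0]'
python3 -m jog '[0.15,0,-0.15,0,-0.03,0,0.3,0,-0.3,0,-0.08,0,0.45,0,-0.45,0,-0.13,0,0.6,0,-0.6,0,-0.17,0,0.707,0,-0.707,0,-0.21,0,0.707,0,-0.707,0,-0.25,0,0.707,0,-0.707,0,-0.25,0]'
python3 prof.py .185 .032 .029 .130
```

```text
time: 29.12
tool_pos: [0.5781, -0.3271, 0.01]
tool_rot: [-0.257, 0.68, 0.625, 0.285]
contact_force: [-0.3, -0.5, 0.2]
gripper_width: 0.876
grasp_force: 0.0
time: 29.75
tool_pos: [0.5784, -0.3275, 0.011]
tool_rot: [-0.257, 0.68, 0.625, 0.285]
contact_force: [-0.5, -1.5, 3.5]
gripper_width: 0.339
grasp_force: 59.1
time: 30.25
tool_pos: [0.5777, -0.3275, 0.1124]
tool_rot: [-0.256, 0.68, 0.626, 0.284]
contact_force: [0.5, -0.7, -3.6]
gripper_width: 0.34
grasp_force: 59.5
time: 31.12
tool_pos: [0.577, -0.3249, 0.2111]
tool_rot: [0.001, 0.736, 0.677, 0.003]
contact_force: [-0.5, -0.4, -3.0]
gripper_width: 0.341
grasp_force: 59.6
t 31.12 pos [ 0.577  -0.3249  0.2111] R [[0.084, 0.996, 0.006], [0.996, -0.084, 0.003], [0.004, 0.006, -1.0]] F [-0.5 -0.4 -3. ] w 0.341 g 59.6 q [-0.63  0.15  1.54  0.01  1.45 -0.55]
dip deg from tool x 38.8982124693135 [-0.00492141 -0.01884981  0.00110914] rms 0.0007491573634852266 3112
handle axis world [-0.0690815  -0.77755869  0.62500418] tilt deg 51.31750550157317 foot [ 0.58650534 -0.22891623  0.14868364]
```

```bash
python3 -m jog '[0.2,0,-0.1,0,0,-0.04,0.4,0,-0.2,0,0,-0.09,0.7,0,-0.3,0,0,-0.15,1,0,-0.4,0,0,-0.2,1,0,-0.4,0,0,-0.26,1,0,-0.4,0,0,-0.31,1,0,-0.4,0,0,-0.37,1,0,-0.4,0,0,-0.42]'
python3 -m jog '[0.1,0.3,0,0,0,-0.04,0.2,0.6,0,0,0,-0.08,0.296,0.85,0,0,0,-0.107,0.296,0.85,0,0,0,-0.107]'
python3 -m jog '[0,0,0,0,-0.05,0,0,0,0,0,-0.1,0,0,0,0,0,-0.15,0,0,0,0,0,-0.2,0,0,0,0,0,-0.25,0,0,0,0,0,-0.284,0,0,0,0,0,-0.284,0]'
python3 prof.py .185 .032 .029 .130
```

```text
time: 32.17
tool_pos: [0.5847, -0.2284, 0.2494]
tool_rot: [0.002, 0.166, 0.986, 0.003]
contact_force: [0.9, -0.3, -3.0]
gripper_width: 0.343
grasp_force: 60.1
time: 32.67
tool_pos: [0.5851, -0.1369, 0.2498]
tool_rot: [0.002, 0.0, 1.0, 0.002]
contact_force: [0.2, -0.1, -3.9]
gripper_width: 0.337
grasp_force: 60.2
time: 33.55
tool_pos: [0.5833, -0.1384, 0.2468]
tool_rot: [0.431, 0.002, 0.902, 0.001]
contact_force: [0.3, -1.1, -4.4]
gripper_width: 0.342
grasp_force: 59.9
t 33.55 pos [ 0.5833 -0.1384  0.2468] R [[-0.628, 0.003, 0.778], [0.005, 1.0, 0.0], [-0.778, 0.004, -0.628]] F [ 0.3 -1.1 -4.4] w 0.342 g 59.9 q [-0.55 -0.5   2.23  0.67  0.72 -2.47]
dip deg from tool x 38.56454392921946 [-0.00323135 -0.01886843 -0.00092497] rms 0.0032211724852234474 3273
handle axis world [ 0.00559167 -0.00447733  0.99997434] tilt deg 0.4104318596830849 foot [ 0.56989326 -0.13875768  0.13114362]
```

```bash
python3 -m jog '[-0.08,0.3,0.1,0,0,0,-0.165,0.633,0.206,0,0,0]'
python3 -m jog '[-0.08,0.3,0.1,0,0,0,-0.165,0.633,0.206,0,0,0,-0.165,0.633,0.206,0,0,0,-0.165,0.633,0.206,0,0,0]'
python3 prof.py .185 .032 .029 .130
python3 -m jog '[0.2,0,0.161,0,0,0,0.4,0,0.323,0,0,0,0.6,0,0.484,0,0,0,0.7,0,0.565,0,0,0,0.762,0,0.615,0,0,0,0.762,0,0.615,0,0,0,0.762,0,0.615,0,0,0]'
```

```text
time: 33.85
tool_pos: [0.6131, -0.075, 0.2524]
tool_rot: [0.434, 0.002, 0.901, -0.0]
contact_force: [-0.2, -0.5, -4.1]
gripper_width: 0.345
grasp_force: 60.4
time: 34.35
tool_pos: [0.639, -0.0114, 0.2515]
tool_rot: [0.434, 0.001, 0.901, 0.0]
contact_force: [-0.1, 0.3, -3.8]
gripper_width: 0.344
grasp_force: 60.6
t 34.35 pos [ 0.639  -0.0114  0.2515] R [[-0.623, 0.001, 0.782], [0.001, 1.0, -0.0], [-0.782, 0.001, -0.623]] F [-0.1  0.3 -3.8] w 0.344 g 60.6 q [-0.2  -0.41  2.16  0.32  0.52 -1.98]
dip deg from tool x 38.576384088934596 [-0.0031866  -0.01884137 -0.00088475] rms 0.0031789461210376025 3266
handle axis world [-2.77776775e-04 -1.00360873e-03  9.99999458e-01] tilt deg 0.05966443694406129 foot [ 0.62627789 -0.01214225  0.13572207]
time: 35.28
tool_pos: [0.6398, -0.0113, 0.1545]
tool_rot: [0.435, 0.001, 0.9, 0.0]
contact_force: [0.5, 0.4, -3.0]
gripper_width: 0.341
grasp_force: 60.6
```

```bash
python3 -m jog '[0.04,0,0.032,0,0,0,0.08,0,0.065,0,0,0,0.109,0,0.088,0,0,0,0.109,0,0.088,0,0,0]'
python3 -m jog '[0.008,0,0.006,0,0,0,0.016,0,0.013,0,0,0,0.016,0,0.013,0,0,0]'
```

```text
time: 35.78
tool_pos: [0.639, -0.011, 0.1384]
tool_rot: [0.434, 0.001, 0.901, 0.0]
contact_force: [-0.0, -0.2, -4.3]
gripper_width: 0.339
grasp_force: 61.0
time: 36.15
tool_pos: [0.6398, -0.0112, 0.1381]
tool_rot: [0.435, 0.001, 0.9, 0.0]
contact_force: [-1.4, 1.1, 1.4]
gripper_width: 0.344
grasp_force: 61.0
```

```bash
python3 -m jog '[0,0,0,0,0,0,0,0,0,0,0,0,0,0,0,0,0,0,0,0,0,0,0,0]' 65
python3 -m jog '[0,0,-0.3,0,0,0,0,0,-0.7,0,0,0,0,0,-1,0,0,0,0,0,-1,0,0,0]'
python3 -m jog '[-0.3,0,-0.24,0,0.04,0,-0.6,0,-0.48,0,0.1,0,-0.78,0,-0.63,0,0.16,0,-0.78,0,-0.63,0,0.22,0,-0.78,0,-0.63,0,0.284,0,-0.78,0,-0.63,0,0.284,0]'
python3 - <<'E'
from h import *
s=state()
i,P=cloud('scene'); cv2.imwrite('pics/s8.png',cv2.resize(i[180:350,180:540],None,fx=2.2,fy=2.2))
i,P=cloud('top'); cv2.imwrite('pics/t8.png',i); q=P.reshape(-1,3)
for n,c,z in(('b',(.602,.097),.227),('c',(.6245,-.012),.207)):
    m=(np.hypot(q[:,0]-c[0],q[:,1]-c[1])<.06)&(abs(q[:,2]-z)<.008); print(n,m.sum(),q[m].mean(0).round(4))
m=(abs(q[:,0]-.479)<.07)&(abs(q[:,1]-.4075)<.06)&(q[:,2]>.02)&(q[:,2]<.12);print('box content',m.sum(),q[m].mean(0).round(3),q[m].max(0).round(3))
E
```

```text
time: 36.65
tool_pos: [0.6392, -0.0112, 0.1369]
tool_rot: [0.434, 0.001, 0.901, 0.0]
contact_force: [1.1, -0.6, 0.2]
gripper_width: 0.76
grasp_force: 0.0
time: 37.15
tool_pos: [0.5612, -0.0114, 0.2021]
tool_rot: [0.437, 0.001, 0.9, -0.001]
contact_force: [-0.1, -0.8, 1.3]
gripper_width: 0.763
grasp_force: 0.0
time: 37.9
tool_pos: [0.5624, -0.011, 0.2962]
tool_rot: [0.001, 0.0, 1.0, 0.001]
contact_force: [-0.6, 0.3, -0.8]
gripper_width: 0.758
grasp_force: 0.0
t 37.9 pos [ 0.5624 -0.011   0.2962] R [[-1.0, 0.0, 0.002], [0.0, 1.0, 0.002], [-0.002, 0.002, -1.0]] F [-0.6  0.3 -0.8] w 0.758 g 0.0 q [-0.15 -0.13  1.68  0.    1.59 -1.72]
b 128 [0.6007 0.1008 0.2251]
c 0 [nan nan nan]
box content 465 [0.469 0.426 0.05 ] [0.549 0.467 0.074]<stdin>:6: RuntimeWarning: Mean of empty slice.
  ret = um.true_divide(
```

View pics/s8.png

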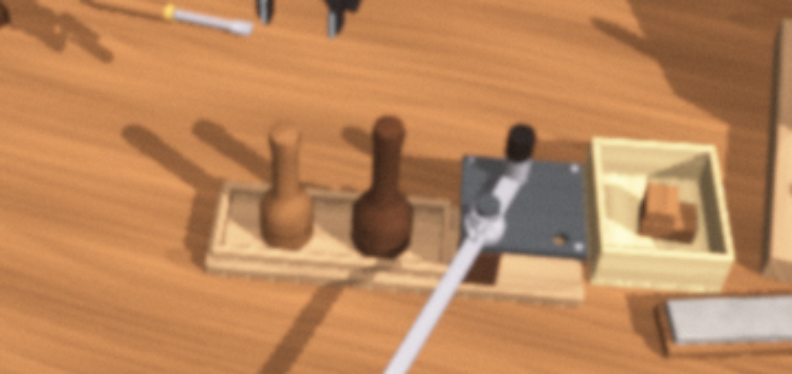

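```bash
python3 -m jog '[0.05,0.4,0,0,0,0,0.105,0.813,0,0,0,0]' 75
python3 -m jog '[0.05,0.4,0,0,0,0,0.105,0.813,0,0,0,0]'
python3 -m jog '[0.05,0.4,0,0,0,0,0.105,0.813,0,0,0,0,0.105,0.813,0.6,0,0,0,0.105,0.813,0.6,0,0,0]'
python3 - <<'E'
from h import *
state(); i,P=cloud('top'); q=P.reshape(-1,3)
i,P=cloud('wrist'); q=P.reshape(-1,3); z=q[:,2]; m=(np.hypot(q[:,0]-.53,q[:,1]-.23)<.03)&(z>.172)&(z<.19); print(m.sum(),np.median(z[m]) if m.any() else 0,cv2.minEnclosingCircle((q[m][:,:2]*1000).astype(np.float32)) if m.any() else 0)
E
```

```text
time: 38.25
tool_pos: [0.5489, 0.0707, 0.2992]
tool_rot: [0.004, 0.001, 1.0, 0.001]
contact_force: [0.7, 0.2, 0.3]
gripper_width: 0.881
grasp_force: 0.0
time: 38.5
tool_pos: [0.5382, 0.1525, 0.2995]
tool_rot: [0.004, 0.001, 1.0, 0.001]
contact_force: [1.2, -0.7, 0.4]
gripper_width: 0.879
grasp_force: 0.0
time: 39.0
tool_pos: [0.5248, 0.2319, 0.2331]
tool_rot: [-0.002, 0.0, 1.0, -0.001]
contact_force: [-0.2, -1.0, -0.2]
gripper_width: 0.877
grasp_force: 0.0
t 39.0 pos [0.5248 0.2319 0.2331] R [[-1.0, 0.0, -0.004], [0.0, 1.0, -0.002], [0.004, -0.002, -1.0]] F [-0.2 -1.  -0.2] w 0.877 g 0.0 q [ 0.29 -0.07  1.73 -0.    1.48 -1.28]
2549 0.17930015070148986 ((530.845947265625, 233.0270233154297), 15.948933601379395)
```

```bash
python3 -m jog '[-0.055,0.012,0.2,0,0,0,-0.055,0.012,0.5,0,0,0,-0.055,0.012,0.87,0,0,0,-0.055,0.012,0.87,0,0,0,-0.055,0.012,0.87,0,0,0]'
python3 -m jog '[0,0,0,0,0,0,0,0,0,0,0,0,0,0,0,0,0,0,0,0,0,0,0,0,0,0,0,0,0,0]' 10
python3 -m jog '[0,0.0,-0.03,0,0,0,0,0.0,-0.06,0,0,0,0,0,-0.09,0,0,0,0,0,-0.12,0,0,0,0,0,-0.18,0,0,0,0,0,-0.24,0,0,0,0,0,-0.24,0,0,0]'
```

```text
time: 39.72
tool_pos: [0.5367, 0.2342, 0.1544]
tool_rot: [0.005, 0.001, 1.0, 0.001]
contact_force: [-0.9, -0.4, 0.7]
gripper_width: 0.875
grasp_force: 0.0
time: 40.35
tool_pos: [0.5361, 0.2344, 0.1541]
tool_rot: [0.004, 0.0, 1.0, 0.001]
contact_force: [-0.7, -0.3, 5.3]
gripper_width: 0.358
grasp_force: 59.2
time: 41.22
tool_pos: [0.5357, 0.2361, 0.1787]
tool_rot: [0.004, 0.0, 1.0, 0.003]
contact_force: [1.1, 7.3, -1.3]
gripper_width: 0.354
grasp_force: 60.3
```

```bash
python3 -m jog '[-0.05,0.147,0,0,0,0,-0.122,0.277,0,0,0,0,-0.215,0.392,0,0,0,0,-0.327,0.489,0,0,0,0,-0.454,0.566,0,0,0,0,-0.564,0.61,0,0,0,0,-0.663,0.636,0,0,0,0,-0.663,0.636,0,0,0,0]'
python3 - <<'E'
from h import *
state(); i,P=cloud('top'); q=P.reshape(-1,3); cv2.imwrite('pics/t9.png',cv2.resize(i[170:300,130:360],None,fx=3,fy=3))
m=(abs(q[:,2]-.111)<.006)&(q[:,1]<.17)&(q[:,1]>-.12)&(q[:,0]>.625)&(q[:,0]<.8); l=cv2.fitLine((q[m,:2]*1000).astype(np.float32),cv2.DIST_L2,0,.01,.01).ravel(); a=np.degrees(np.arctan2(l[0],-l[1])); print(m.sum(),l,a,a-11.1)
E
```

```text
time: 42.22
tool_pos: [0.6023, 0.2983, 0.1766]
tool_rot: [0.003, 0.001, 1.0, 0.001]
contact_force: [-0.1, 6.3, -1.8]
gripper_width: 0.359
grasp_force: 60.4
t 42.23 pos [0.6023 0.2983 0.1766] R [[-1.0, 0.001, 0.006], [0.001, 1.0, 0.003], [-0.006, 0.003, -1.0]] F [-0.1  6.3 -1.8] w 0.359 g 60.4 q [ 0.35  0.19  1.55  0.    1.39 -1.22]
433 [ 1.7794767e-01 -9.8403996e-01  6.5003381e+02  2.2741755e+01] 10.250239 -0.849761
```

View pics/t9.png

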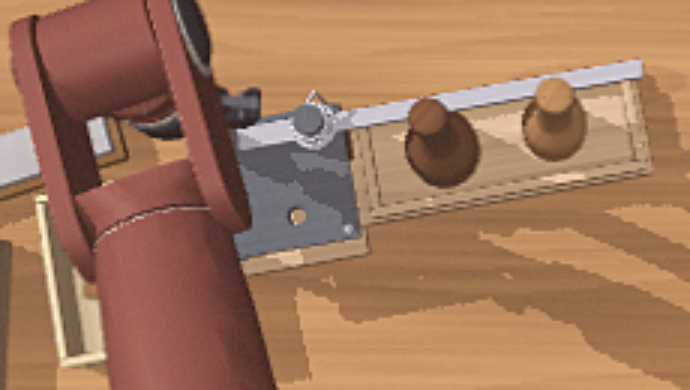

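```bash
python3 -m jog '[0,0.01,0.0,0,0,0,0,0.015,0.05,0,0,0,0,0.015,0.08,0,0,0,0,0.015,0.11,0,0,0,0,0.015,0.11,0,0,0]'
```

```text
time: 42.9
tool_pos: [0.6014, 0.2985, 0.1652]
tool_rot: [0.003, 0.001, 1.0, -0.0]
contact_force: [0.2, 0.6, -1.1]
gripper_width: 0.354
grasp_force: 60.5
```

```bash
python3 -m jog '[0,0,0.04,0,0,0,0,0,0.08,0,0,0,0,0,0.112,0,0,0,0,0,0.118,0,0,0,0,0,0.118,0,0,0]'
python3 -m jog '[0,0,0,0,0,0,0,0,0,0,0,0,0,0,0,0,0,0,0,0,0,0,0,0]' 60
python3 -m jog '[0,0,-0.3,0,0,0,0,0,-0.8,0,0,0,0,0,-1,0,0,0,0,0,-1,0,0,0]'
python3 -m jog '[0.6,0,0,0,0,0,1,0,-0.5,0,0,0,1,0,-0.5,0,0,0,1,0,-0.5,0,0,0]'
python3 - <<'E'
from h import *
state(); i,P=cloud('top'); q=P.reshape(-1,3); cv2.imwrite('pics/t10.png',cv2.resize(i[170:300,130:360],None,fx=3,fy=3))
z=q[:,2]; m=(np.hypot(q[:,0]-.5967,q[:,1]-.2987)<.03)&(z>.15)&(z<.24); print('knob',m.sum(),np.percentile(z[m],[50,90]),q[m].mean(0)[:2])
for n,c,h in(('b',(.602,.097),.227),('c',(.6245,-.012),.207)):
    m=(np.hypot(q[:,0]-c[0],q[:,1]-c[1])<.06)&(abs(z-h)<.008); print(n,m.sum(),q[m].mean(0).round(4))
i,P=cloud('scene'); cv2.imwrite('pics/s10.png',cv2.resize(i[180:350,180:540],None,fx=2.2,fy=2.2))
E
```

```text
time: 43.52
tool_pos: [0.6018, 0.2991, 0.1542]
tool_rot: [0.003, 0.001, 1.0, 0.001]
contact_force: [0.6, -0.0, -0.6]
gripper_width: 0.353
grasp_force: 60.6
time: 44.02
tool_pos: [0.6018, 0.2992, 0.1542]
tool_rot: [0.003, 0.001, 1.0, 0.001]
contact_force: [-0.1, 1.0, -0.4]
gripper_width: 0.705
grasp_force: 0.0
time: 44.52
tool_pos: [0.602, 0.2993, 0.2562]
tool_rot: [0.005, 0.001, 1.0, 0.001]
contact_force: [0.4, -0.7, 0.5]
gripper_width: 0.707
grasp_force: 0.0
time: 45.02
tool_pos: [0.5003, 0.2989, 0.3017]
tool_rot: [0.002, 0.0, 1.0, 0.0]
contact_force: [0.2, 0.2, -0.6]
gripper_width: 0.702
grasp_force: 0.0
t 45.02 pos [0.5003 0.2989 0.3017] R [[-1.0, 0.001, 0.004], [0.001, 1.0, 0.0], [-0.004, 0.0, -1.0]] F [ 0.2  0.2 -0.6] w 0.702 g 0.0 q [ 0.41 -0.08  1.63 -0.    1.59 -1.16]
knob 133 [0.17864293 0.18235259] [0.5935184  0.29919435]
b 127 [0.6002 0.1002 0.2252]
c 120 [ 0.6243 -0.0082  0.2052]
```

View pics/s10.png

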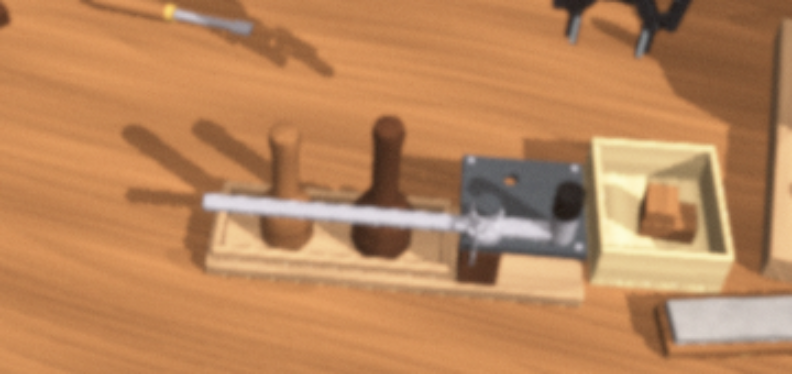

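The closing picture shows the bar shut over both upright mallets at (287,190) and (385,190). The knob is down at (568,215) with its top at z ≈ 0.179, and the offcut is in the box at (668,210).

```bash
python3 -m jog '[0,0,0,0,0,0,0,0,0,0,0,0,0,0,0,0,0,0,0,0,0,0,0,0]'; python3 -c "
from plant import manip
print(manip.job_done())"
```

```text
time: 45.62
tool_pos: [0.5009, 0.2991, 0.3035]
tool_rot: [0.003, 0.001, 1.0, 0.001]
contact_force: [0.0, 0.2, 0.1]
gripper_width: 0.703
grasp_force: 0.0
the job is handed in; nothing more can be done
None
```

The job is handed in at 45.6 s on the robot's clock (no verdict came back): the last pictures show both mallets that were there (b and c) upright in the tray, the one offcut in its box, and the keeper bar shut over the heads with its pin fully down.

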